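# Tip the control case over the bench stop onto its feet

### The job

The motor's control case has been left standing on its end. Push it gently along the worktop, upright, until its foot comes up against the low cross arm of the bench stop, without ramming the stop; then push high on the case so that it tips over the cross arm and lies flat on its four rubber feet, about square to the stop's rail and about centred on its path. Leave the oil bottle and the screw jar where they stand, and finish with the case released and still.

Things in the scene. Friction and masses are not known exactly. Their poses are not given: they have to be found in the camera images.
- case: Grey steel control case, body 100 x 120 x 160 mm (own x, y, z), 0.5 to 1.1 kg, too wide to grip. Origin at the body's centre, 80 mm up as it stands on end, z up. The +x face, towards the cross arm, has four rubber feet 12 mm tall, 18 mm across, the lower pair 58 mm above the standing end; the control panel is on +y. Laid down, +x points straight down and the origin is 62 mm above the worktop.
- case_high (a point): Middle of the case's plain slotted -x face, the one to push, 135 mm above its standing end; same axes as the case. Friction is about 0.45: pushed below 60 mm the case slides upright, above about 95 mm it may tip before it meets the stop; lean the gripper back for the low push, or its body meets the face high up. Braced at the cross arm it falls over by itself once it leans about 35 degrees.
- stop: Bench stop fixed to the worktop. Origin on the worktop on the centre line of the case's path; +x is the way the case must be pushed and tipped. Aluminium rail 24 mm wide, 12 mm high at y = -130 mm from x = -100 to +160 mm; its carriage (to 50 mm high with its knob) carries the steel cross arm. The case starts 90 to 130 mm before the origin, within 20 mm sideways and 0.25 rad.
- stop_zone (a point): Centre of the zone, on the worktop, in which the cross arm lies (stop's x = +30 mm, y = 0; same axes). The cross arm, 12 mm wide and 8 mm high, lies along y from the rail to y = +75 mm. It is clamped with its centre line anywhere up to 30 mm before or after this point: exactly where is not told, it has to be seen or felt.
- oil_bottle: Small amber oil bottle with a pointed red cap, 31 mm across, 91 mm tall, origin at the centre of its underside; stands right of the rail; leave alone.
- screw_jar: Clear jar of screws with a black cap, 55 mm across, 68 mm tall, origin at the centre of its underside; stands left of the path; leave alone.
Things that resemble listed ones, but are neither listed nor needed, are in the scene too. There is more than one size of the case; the one meant has the size given above.

How it is judged:
By the outcome, as a careful person would: the job done as asked, in the order asked, and still so for the second after the job is handed in, with the robot touching nothing.
It also fails if it takes over 53 s, if anything falls off the work surface, if the arm or the gripper's body presses on something with over 40 N, if the wrist force passes 120 N, or if a joint passes its speed limit or range.

### The arm

A 6-joint arm with a two-finger parallel gripper is mounted at the origin on a cart in front of the work surface, level with it; the furniture and walls round the work are solid. World frame = base frame: x ahead of the robot, y to its left, z up, the work surface at z = 0. Lengths are in m, angles in rad, forces in N, time in s.
With the tool pointing down it reaches from about 0.425 to 0.925 m from the base axis. Payload 12.5 kg.
Tool frame: the origin (TCP) lies at the very end of the fingers, on their centre line; the grasp point (between the pads) lies 19 mm behind it; z points along the fingers, y is the line along which they close (so a half turn about z gives the same grasp; the last joint's range is limited). The gripper opens to 85 mm and grips with 20 to 120 N. Pads are 22 mm wide; open, the fingers measure 114 mm over their backs; the gripper's body (76 mm by 85 mm) begins 54 mm behind the grasp point. The pads swing forward as they close: fully open they stand 13 mm farther back than shut.
Start: joints at [-1.306, 0.491, 1.559, -0, 1.092, -0.106], TCP at [0.226, -0.583, 0.231] pointing down, gripper open.
Joint ranges: [-3.1, 3.1], [-0.84, 2.19], [0.05, 2.79], [-1.13, 4.28], [0.06, 2.93], [-2.69, 2.69]. Speed limits (rad/s): [2.22, 2.22, 2.79, 3.14, 3.14, 3.14].

### API

Orientations are given as a unit quaternion [w, x, y, z].
In Python, from cell import monitor, cams, finish_job, finder gives the robot as it stands. The module is installed in compiled form; this text tells all that it offers.
- The arm moves only by the shell command python3 -m crank 'ROWS'. ROWS is a JSON object of lists of equal length, an entry for each row: "slide": the shift along the tool's x, y, z in mm, a list of three; "rotation": the turn, a rotation vector about the tool's x, y, z in degrees, a list of three; "grip": the opening, from 0 (shut) to 1 (fully open). In form: {"slide": [[x, y, z], ...], "rotation": [[ax, ay, az], ...], "grip": [grip, ...]}. A call has 1 to 20 rows; each row is the pose to reach, as a shift and turn from the pose commanded when the call began, along the tool's axes at that moment; what a row does not reach only later rows make up. A row lasts 1/10 s, in which the tool goes at most 50 mm and 8.59 degrees, less where a joint would pass 70% of its speed; a pose out of reach is approached as far as the arm can. A call with a gripper value outside its range is refused whole. The fingers move at their own pace and stop on an object; the grip force is fixed at half the most. Time passes only in rows, so rows that repeat a pose let the fingers close. It gives the time, the measured TCP pose, the force and the opening at its end, in the units of the state.
- monitor.sense(): the state, without advancing time (a new reading comes with each control period).
- cams.snapshot(name): name is "scene" or "side" or "wrist"; returns a dict with "color" (420x560x3 uint8, red, green, blue), "mtx" (3x3 intrinsics, pixels), "distortion" ([k1, k2, p1, p2, k3] as OpenCV has them; the pictures are not rectified), "rvec" (rotation vector, rad) and "tvec" (3), from world to camera coordinates, as OpenCV has them. Camera axes: x right, y down, z forward; pixel columns grow to the right and rows downward; lengths in m; the calibration is good to about 2 mm. A picture is of the moment at which its call begins. There is no depth.
- finish_job(): hands the job in, once; it reports no verdict.
Trained networks look in the newest picture that a camera, given by its name, has taken for a name from the list of things; names that differ only in an ending like _2 or _b are one class to them, and where a whole thing is asked for, a point or a joint stands for the part that bears it (a point fixed in the world has none). Each returns a list of dicts, best first, with "score" (0 to 1); they miss things now and then, are a little off and sometimes report something else, mostly with a low value. They report only what shows in the picture. A call takes as long as a camera call. They do not tell look-alikes from the thing itself.
- finder.masks_of(camera, thing): "pixels" (420x560 bool, what is visible of it) and "xy" ([column, row] in pixels, amid what is visible of it).
The state is a dict: "time": time; "qpos": joint angles; "dq": joint speeds; "joint_efforts": joint torques, N m; "position": TCP position; "eef_rot": TCP orientation; "ft_force": force on the tool from outside, world axes, zero at the start; "moment": the same for the moment, N m; "opening": finger opening in m.
Only numpy, scipy, OpenCV 4.12 (cv2) and the standard library are available. Lean on these libraries where they do the work, as an engineer would, in place of code of your own. Each camera call takes 0.05 s, during which the arm holds its last target. There are 200 camera calls.

## Working session

There is one attempt and no reset: what is moved stays moved. The work goes in short steps, Python scripts to look and compute and a shell command to move; the robot and the scene stay as the last step left them, time stands still between calls to the robot, and variables do not carry over. Pictures are saved under pics/ and viewed, on a budget of 10 in all, crops included, one or two more only if the job needs it, and the job is handed in when it is done.

```bash
mkdir -p pics; cat > h.py <<'E'
import numpy as np, cv2
from cell import monitor, cams, finish_job, finder
from scipy.spatial.transform import Rotation as R
def snap(n,fn=None):
    s=cams.snapshot(n)
    if fn: cv2.imwrite('pics/'+fn,s['color'][:,:,::-1])
    return s
def ray(s,px):
    u=cv2.undistortPoints(np.array([[px]],float),s['mtx'],np.array(s['distortion'],float))[0,0]
    Rm=cv2.Rodrigues(np.array(s['rvec'],float))[0]; o=-Rm.T@np.array(s['tvec'],float).ravel()
    return o,Rm.T@np.array([u[0],u[1],1.])
def onz(s,px,z=0):
    o,d=ray(s,px); return o+d*(z-o[2])/d[2]
def proj(s,P):
    return cv2.projectPoints(np.array(P,float).reshape(-1,1,3),np.array(s['rvec'],float),np.array(s['tvec'],float),s['mtx'],np.array(s['distortion'],float))[0].reshape(-1,2)
E
python3 - <<'E'
from h import *
np.set_printoptions(precision=3,suppress=True)
ims=[]
for n in ['scene','side']:
    s=snap(n); ims.append(s['color'][:,:,::-1])
    o,d=ray(s,[280,210]); print(n,o,d)
    for t in ['case','stop','oil_bottle','screw_jar']:
        for m in finder.masks_of(n,t)[:4]:
            ys,xs=np.nonzero(m['pixels']); print(t,round(m['score'],2),m['xy'],xs.min(),xs.max(),ys.min(),ys.max())
    cv2.imwrite(f'pics/{n}0.png',s['color'][:,:,::-1])
print(monitor.sense())
E
```

```text
scene [ 0.075 -0.86   0.577] [ 0.498  0.703 -0.508]
case 0.74 [315.1, 268.4] 291 333 246 316
case 0.72 [290.4, 226.4] 277 306 189 268
case 0.2 [343.1, 244.7] 305 375 219 273
stop 0.73 [344.3, 241.9] 305 376 217 275
oil_bottle 0.95 [352.6, 266.5] 344 360 245 281
side [0.535 0.641 0.78 ] [ 0.023 -0.783 -0.622]
case 0.9 [302.6, 213.2] 272 340 167 265
case 0.62 [320.6, 162.8] 292 335 151 184
stop 0.68 [234.8, 219.7] 167 276 200 277
oil_bottle 0.74 [307.3, 214.0] 272 340 167 265
oil_bottle 0.57 [260.7, 189.0] 255 267 173 202
screw_jar 0.72 [258.5, 320.8] 243 274 297 345
{'time': 0.5, 'qpos': array([-1.306,  0.491,  1.559, -0.   ,  1.092, -0.106]), 'dq': array([-0.   , -0.001,  0.001, -0.   , -0.001, -0.002]), 'joint_efforts': array([ -0.001, -61.785, -26.17 ,  -0.   ,   0.001,   0.   ]), 'position': array([ 0.226, -0.583,  0.231]), 'eef_rot': array([ 0.   ,  0.983,  0.184, -0.   ]), 'ft_force': array([-0.1  , -0.317,  0.155]), 'moment': array([-0.003, -0.037,  0.038]), 'opening': 0.085637131609015}
```

View pics/scene0.png

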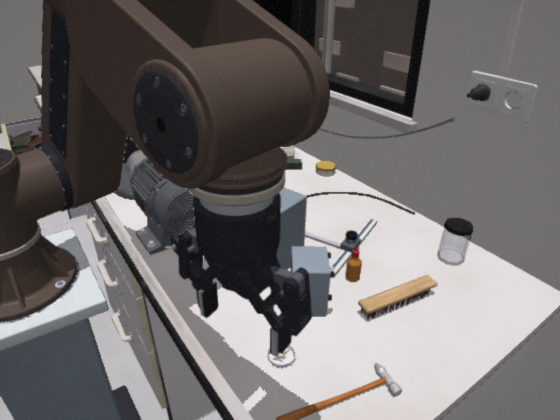

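View pics/side0.png

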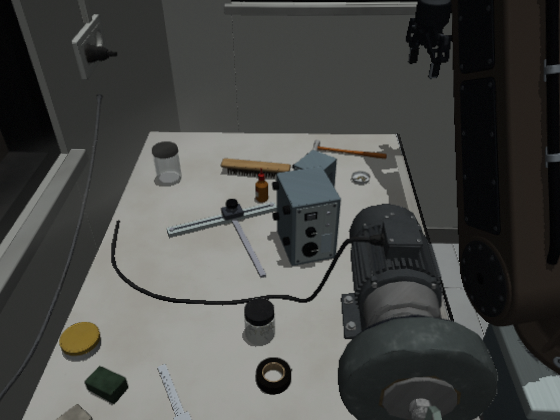

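```bash
python3 - <<'E'
import cv2
a=cv2.imread('pics/side0.png')[145:295,155:355]
cv2.imwrite('pics/crop1.png',cv2.resize(a,None,fx=4,fy=4,interpolation=cv2.INTER_CUBIC))
E
```

```text
(no output)
```

View pics/crop1.png

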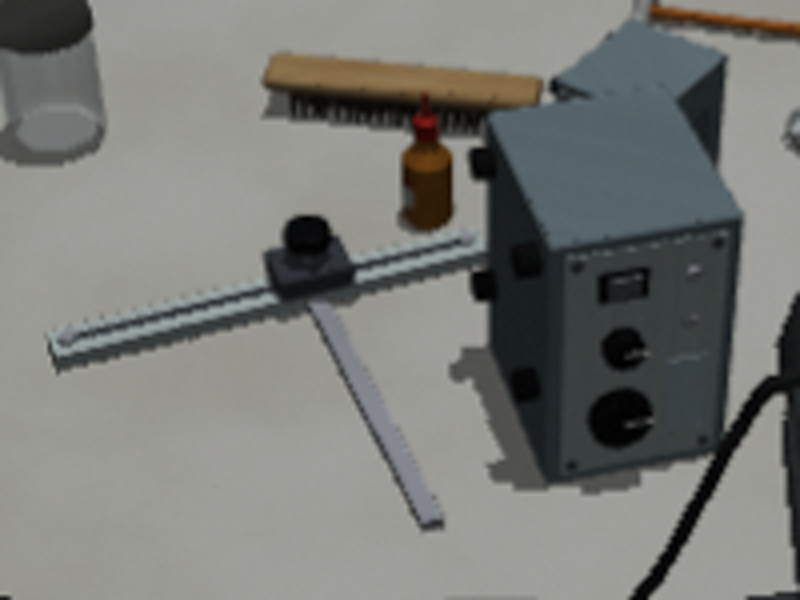

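```bash
cat > fit.py <<'E'
from h import *
from scipy.optimize import least_squares
np.set_printoptions(precision=4,suppress=True)
def c2(p): return np.array([[155+x/4-.375,145+y/4-.375] for x,y in p])
def tf(p,L): 
    c,s=np.cos(p[2]),np.sin(p[2]); L=np.array(L,float); return np.c_[p[0]+c*L[:,0]-s*L[:,1],p[1]+s*L[:,0]+c*L[:,1],L[:,2]]
if __name__=='__main__':
    s=snap('side')
    L=[(.05,.06,0),(-.05,.06,0),(.05,.06,.16),(-.05,.06,.16),(.05,-.06,.16),(-.05,-.06,.16)]
    px=c2([(549,481),(720,456),(553,251),(740,214),(488,112),(657,91)])
    r=least_squares(lambda p:(proj(s,tf(p,L))-px).ravel(),[.45,0,0]); print('case',r.x,'res',r.fun)
    Ls=lambda a:[(.16,-.118,.012),(.16,-.142,.012),(.16,-.118,0),(a-.006,.075,.008),(a+.006,.075,.008)]
    px2=c2([(57,360),(50,338),(58,371),(441,519),(420,525)])
    # two extra rail points constrained to line (front-top rail edge) and arm line
    e=c2([(468,257),(322,306)])
    def f(p):
        q=(proj(s,tf(p,Ls(p[3])))-px2).ravel()
        P=onz(s,e[0],.012)[:2]-p[:2]; n=np.array([-np.sin(p[2]),np.cos(p[2])])
        A=onz(s,e[1],.008)[:2]-p[:2]; t=np.array([n[1],-n[0]])
        return np.r_[q,500*(P@n+.118),500*(A@t-p[3])]
    r2=least_squares(f,[.6,0,0,.03]); print('stop',r2.x,'res',r2.fun)
    c,st=r.x,r2.x; d=c[:2]-st[:2]; cs,sn=np.cos(st[2]),np.sin(st[2])
    print('case in stop frame',d@[cs,sn],d@[-sn,cs],c[2]-st[2])
    np.save('stop.npy',st)
    for t,n in(('oil_bottle',None),('screw_jar',None)):
        for m in finder.masks_of('side',t)[:2]:
            ys,xs=np.nonzero(m['pixels']); print(t,m['score'],onz(s,[xs.mean(),ys.max()]))
E
python3 fit.py
```

```text
case [ 0.5067 -0.2218  0.3071] res [-1.0219  2.0196  0.9613 -0.7919 -1.078  -0.3615  1.2658  0.1113 -1.6311
  0.2057  1.5451 -1.9963]
stop [ 0.615  -0.1878  0.4059  0.0091] res [-0.0575 -0.4457 -0.6039 -1.448   0.4119  0.8527  0.4626  0.1871  0.2006
  0.2479 -0.0846 -0.4953]
case in stop frame -0.1128784555043744 0.011537795556665746 -0.09877135636046297
oil_bottle 0.55 [ 0.6119 -0.3712  0.    ]
screw_jar 0.96 [0.5912 0.0488 0.    ]
```

```bash
cat >> h.py <<'E'
def pose(psi,t):
    d=np.array([np.cos(psi),np.sin(psi),0]);z=np.array([0,0,1.])
    return R.from_matrix(np.c_[np.cos(t)*d+np.sin(t)*z,[np.sin(psi),-np.cos(psi),0],np.sin(t)*d-np.cos(t)*z])
def cur():
    m=monitor.sense();q=m['eef_rot'];return m,np.array(m['position']),R.from_quat([q[1],q[2],q[3],q[0]])
def delta(p,psi,t,base=None):
    if base is None: m,p0,r0=cur()
    else: p0,r0=base
    return np.round(r0.inv().apply(np.array(p)-p0)*1e3,1),np.round(np.degrees((r0.inv()*pose(psi,t)).as_rotvec()),2)
E
python3 - <<'E'
from h import *
np.set_printoptions(precision=3,suppress=True)
a=snap('scene');b=snap('side')
def tri(p,q):
    o1,d1=ray(a,p);o2,d2=ray(b,q);A=np.c_[d1,-d2];k=np.linalg.lstsq(A,o2-o1,rcond=None)[0]
    return (o1+k[0]*d1+o2+k[1]*d2)/2, np.linalg.norm(o1+k[0]*d1-o2-k[1]*d2)
print('decoy', tri([312,262],[317,160]))
for z in (.1,.16):
  print([onz(b,[155+x/4,145+y/4],z) for x,y in((638,22),(725,60),(555,85))])
print('motor foot',onz(b,[349,305]),onz(b,[350,295]), 'motor top',onz(b,[370,208],.12))
for t in((.40,-.255,.15),(.402,-.255,.035)):
  print(delta(t,.307,np.radians(35)))
print(delta((.40,-.255,.25),.307,0))
E
```

```text
decoy (array([ 0.479, -0.396,  0.107]), np.float64(0.0011644761028922637))
[array([ 0.484, -0.449,  0.1  ]), array([ 0.434, -0.408,  0.1  ]), array([ 0.534, -0.379,  0.1  ])]
[array([ 0.488, -0.353,  0.16 ]), array([ 0.443, -0.316,  0.16 ]), array([ 0.534, -0.289,  0.16 ])]
motor foot [ 0.422 -0.048  0.   ] [ 0.418 -0.074  0.   ] motor top [ 0.378 -0.201  0.12 ]
(array([ 280.4, -242.4,   81.3]), array([-1.11, 34.99,  3.54]))
(array([ 282.2, -241.7,  196.3]), array([-1.11, 34.99,  3.54]))
(array([ 280.4, -242.4,  -18.7]), array([0.01, 0.  , 3.66]))
```

```bash
python3 - <<'E'
from h import *
np.set_printoptions(precision=3,suppress=True)
a=snap('scene','scene1.png');b=snap('side')
for p in((150,248),(186,238),(120,190)): print(p,onz(a,p,0))
for z in (.04,.08,.12): print(z,onz(a,(195,215),z),onz(a,(135,200),z),onz(b,(378,206),z),onz(b,(352,215),z),onz(b,(353,240),z))
im=np.vstack([cv2.resize(a['color'][130:290,80:360,::-1],None,fx=2.5,fy=2.5,interpolation=2)])
cv2.imwrite('pics/crop2.png',im)
E
```

```text
(150, 248) [ 0.285 -0.038  0.   ]
(186, 238) [ 0.373 -0.046  0.   ]
(120, 190) [0.311 0.294 0.   ]
0.04 [ 0.413 -0.021  0.04 ] [0.312 0.135 0.04 ] [ 0.34  -0.311  0.04 ] [ 0.402 -0.277  0.04 ] [ 0.406 -0.193  0.04 ]
0.08 [ 0.387 -0.084  0.08 ] [0.294 0.061 0.08 ] [ 0.351 -0.26   0.08 ] [ 0.409 -0.227  0.08 ] [ 0.413 -0.148  0.08 ]
0.12 [ 0.362 -0.146  0.12 ] [ 0.277 -0.013  0.12 ] [ 0.361 -0.208  0.12 ] [ 0.416 -0.178  0.12 ] [ 0.42  -0.103  0.12 ]
```

View pics/crop2.png

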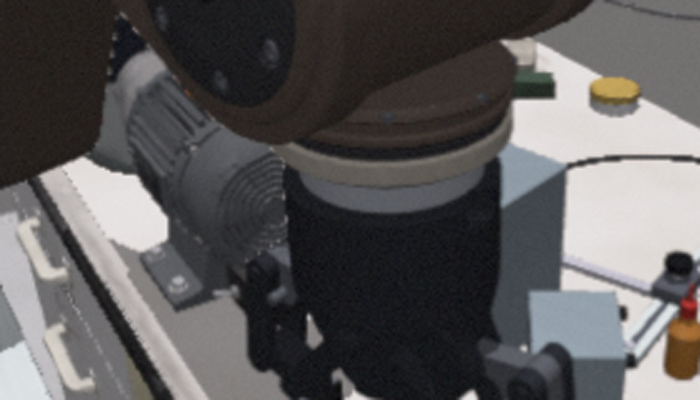

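```bash
python3 -m crank '{"slide":[[280,-242,30],[280,-242,30],[280,-242,30],[280,-242,30],[280,-242,30],[280,-242,30],[280,-242,30],[280,-242,30],[280,-242,81],[280,-242,81],[280,-242,81],[280,-242,81]],"rotation":[[-1.1,35,3.5],[-1.1,35,3.5],[-1.1,35,3.5],[-1.1,35,3.5],[-1.1,35,3.5],[-1.1,35,3.5],[-1.1,35,3.5],[-1.1,35,3.5],[-1.1,35,3.5],[-1.1,35,3.5],[-1.1,35,3.5],[-1.1,35,3.5]],"grip":[0.7,0.7,0.7,0.7,0.7,0.7,0.7,0.7,0.7,0.7,0.7,0.7]}'
python3 - <<'E'
from h import *
b=snap('side','side2.png')
print(monitor.sense())
print(delta((.402,-.255,.04),.307,np.radians(35)))
E
```

```text
time: 2.05
position: [0.4, -0.2564, 0.1518]
eef_rot: [-0.045, 0.942, 0.146, 0.298]
ft_force: [0.1, 0.6, 0.9]
opening: 0.0597
{'time': 2.1, 'qpos': array([-1.02374998,  0.3927348 ,  2.22799902,  1.09529467,  0.67789888,
       -0.69568486]), 'dq': array([-0.00050056, -0.0059487 ,  0.00563069,  0.01533139, -0.00626688,
       -0.01673971]), 'joint_efforts': array([  0.13766121, -40.92979789, -12.95985103,   0.78739649,
         1.11145433,   0.05656657]), 'position': array([ 0.39996463, -0.25645707,  0.15200393]), 'eef_rot': array([-0.04497311,  0.94230863,  0.14591711,  0.2978927 ]), 'ft_force': array([-0.47139438,  0.33825337,  0.07796303]), 'moment': array([-0.0336671 ,  0.25196086,  0.01654081]), 'opening': 0.059867201355400315}
(array([-62.4,  -1. ,  93. ]), array([ 0.12, -0.07,  0.05]))
```

View pics/side2.png

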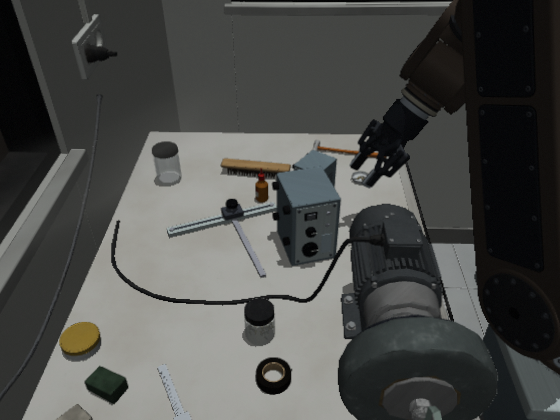

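```bash
python3 -m crank '{"slide":[[-31,-0.5,46],[-62,-1,93],[-62,-1,93],[-54,-1,99],[-46,-1,104],[-38,-1,110],[-29,-1,116],[-29,-1,116]],"rotation":[[0,0,0],[0,0,0],[0,0,0],[0,0,0],[0,0,0],[0,0,0],[0,0,0],[0,0,0]],"grip":[0.7,0.7,0.7,0.7,0.7,0.7,0.7,0.7]}'
```

```text
time: 2.9
position: [0.4419, -0.2412, 0.04]
eef_rot: [-0.045, 0.942, 0.147, 0.298]
ft_force: [-0.7, -0.6, 0.3]
opening: 0.0599
```

```bash
python3 -m crank '{"slide":[[2,0,1.4],[4,0,2.8],[6,0,4.2],[8,0,5.6],[10,0,7],[12,0,8.4],[14,0,9.8],[16,0,11.2],[18,0,12.6],[20,0,14]],"rotation":[[0,0,0],[0,0,0],[0,0,0],[0,0,0],[0,0,0],[0,0,0],[0,0,0],[0,0,0],[0,0,0],[0,0,0]],"grip":[0.7,0.7,0.7,0.7,0.7,0.7,0.7,0.7,0.7,0.7]}'
python3 - <<'E'
from h import *
b=snap('side')
cv2.imwrite('pics/crop3.png',cv2.resize(b['color'][145:295,205:405,::-1],None,fx=4,fy=4,interpolation=2))
E
```

```text
time: 3.9
position: [0.4637, -0.2341, 0.0386]
eef_rot: [-0.046, 0.942, 0.146, 0.297]
ft_force: [-2.6, -0.1, 1.4]
opening: 0.0597
```

View pics/crop3.png

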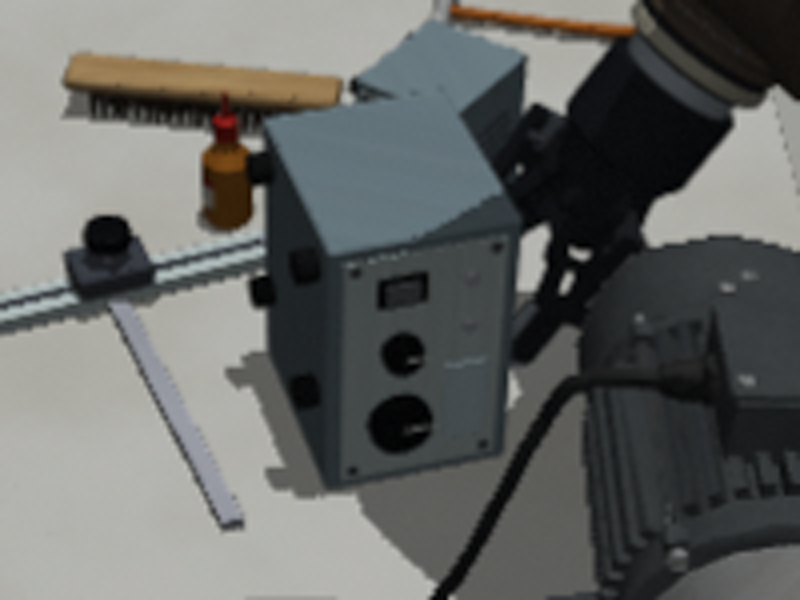

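```bash
cat > fc.py <<'E'
from fit import *
def fitcase(s,pts,x0,y0=145):
    L=[(.05,.06,0),(-.05,.06,0),(.05,.06,.16),(-.05,.06,.16),(.05,-.06,.16),(-.05,-.06,.16)]
    px=np.array([[x0+x/4-.375,y0+y/4-.375] for x,y in pts])
    r=least_squares(lambda p:(proj(s,tf(p,L))-px).ravel(),[.5,-.2,.3]); st=np.load('stop.npy')
    d=r.x[:2]-st[:2]; cs,sn=np.cos(st[2]),np.sin(st[2])
    print('case',r.x,'res',r.fun); print('in stop',d@[cs,sn],d@[-sn,cs],r.x[2]-st[2],'arm',st[3])
    g=lambda p:(proj(s,tf(p,np.array(L)*[p[3]/.1,p[4]/.12,p[5]/.16]))-px).ravel()
    r=least_squares(g,[*r.x,.1,.12,.16],x_scale=.1);print('free',r.x,abs(r.fun).max())
    return r.x
E
python3 - <<'E'
from fc import *
s=snap('side')
fitcase(s,[(330,489),(502,458),(333,254),(520,217),(264,120),(440,93)],205)
fitcase(s,[(549,481),(720,456),(553,251),(740,214),(488,112),(657,91)],155)
m,p,r=cur(); print(m['position'],m['ft_force'])
E
```

```text
case [ 0.5171 -0.2179  0.3198] res [-0.7817  1.3802  0.939  -0.3806 -1.0348  0.2008  1.3085  0.2457 -0.9324
 -0.5676  0.525  -1.6287]
in stop -0.10184812918485 0.011079143951218728 -0.08611142619670648 arm 0.00906036094639114
free [ 0.5168 -0.2175  0.3194  0.0958  0.116   0.1591] 0.6767862017662196
case [ 0.5067 -0.2218  0.3071] res [-1.0219  2.0196  0.9613 -0.7919 -1.078  -0.3615  1.2658  0.1113 -1.6311
  0.2057  1.5451 -1.9963]
in stop -0.11287845572483163 0.011537795585416793 -0.09877136798477137 arm 0.00906036094639114
free [ 0.5065 -0.2232  0.301   0.0943  0.1186  0.1577] 1.065836865059282
[ 0.4639 -0.234   0.0387] [-1.0516  0.611  -1.1663]
```

```bash
cat >> h.py <<'E'
def stopw(x,y,z,st=np.load('stop.npy')):
    c,s=np.cos(st[2]),np.sin(st[2]);return np.array([st[0]+c*x-s*y,st[1]+s*x+c*y,z])
def instop(p,st=np.load('stop.npy')):
    c,s=np.cos(st[2]),np.sin(st[2]);d=np.array(p[:2])-st[:2];return np.array([c*d[0]+s*d[1],-s*d[0]+c*d[1],p[2]])
E
python3 - <<'E'
from h import *
m,p,r=cur();q=instop(p);print(q)
st=np.load('stop.npy');t=np.radians(35)
for dx,dy,ps in((.02,-.007,.32),(.04,-.014,.37)): print(delta(stopw(q[0]+dx,q[1]+dy,.040),ps,t))
E
```

```text
[-0.15707647  0.01725667  0.03870298]
(array([17.6,  5. , 10.8]), array([ 0.39, -0.03, -0.55]))
(array([34.5, 10. , 22.6]), array([ 2.03, -0.03, -2.9 ]))
```

```bash
python3 -m crank '{"slide":[[2.5,0.7,1.5],[5,1.4,3],[7.5,2.1,4.6],[10,2.8,6.2],[12.5,3.5,7.7],[15,4.3,9.2],[17.6,5,10.8],[20,5.7,12.5],[22.4,6.4,14.2],[24.8,7.1,15.9],[27.2,7.8,17.6],[29.6,8.5,19.3],[32,9.2,21],[34.5,10,22.6]],"rotation":[[0,0,0],[0.1,0,-0.1],[0.1,0,-0.2],[0.2,0,-0.3],[0.3,0,-0.4],[0.3,0,-0.5],[0.4,0,-0.6],[0.6,0,-0.9],[0.9,0,-1.2],[1.1,0,-1.6],[1.4,0,-1.9],[1.6,0,-2.3],[1.8,0,-2.6],[2,0,-2.9]],"grip":[0.7,0.7,0.7,0.7,0.7,0.7,0.7,0.7,0.7,0.7,0.7,0.7,0.7,0.7]}'
python3 - <<'E'
from h import *
b=snap('side')
print(instop(cur()[1]))
cv2.imwrite('pics/crop4.png',cv2.resize(b['color'][145:295,190:390,::-1],None,fx=4,fy=4,interpolation=2))
E
```

```text
time: 5.4
position: [0.5061, -0.2312, 0.0399]
eef_rot: [-0.055, 0.937, 0.175, 0.296]
ft_force: [-2.4, -1.1, -0.9]
opening: 0.0597
[-0.11682335  0.00291934  0.04001889]
```

View pics/crop4.png

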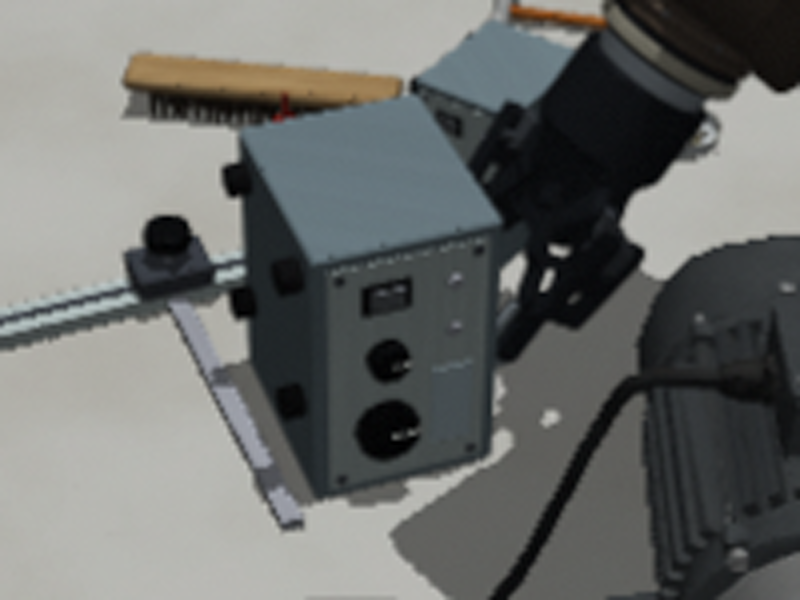

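```bash
python3 - <<'E'
from fc import *
s=snap('side')
fitcase(s,[(315,497),(489,458),(318,267),(500,225),(242,130),(413,96)],190)
E
```

```text
case [ 0.558  -0.2107  0.3744] res [ 0.1709  1.9493  1.0165  0.377  -1.8614 -0.5635  1.3573 -0.9872 -1.5454
 -0.3947  0.9943 -1.1636]
in stop -0.06139797664957386 0.001466728324646391 -0.031532233105316165 arm 0.00906036094639114
free [ 0.558  -0.2146  0.3656  0.0952  0.1204  0.1552] 1.0516898791565268
```

```bash
python3 - <<'E'
from h import *
m,p,r=cur();q=instop(p)
print(delta(stopw(q[0]+.01,q[1]-.001,.040),.406,np.radians(35)))
E
```

```text
(array([8.2, 0.6, 5.8]), array([ 1.22, -0.04, -1.67]))
```

```bash
python3 -m crank '{"slide":[[1.6,0.1,1.2],[3.2,0.2,2.3],[4.9,0.3,3.5],[6.5,0.5,4.6],[8.2,0.6,5.8]],"rotation":[[0.2,0,-0.3],[0.5,0,-0.7],[0.7,0,-1],[1,0,-1.3],[1.2,0,-1.7]],"grip":[0.7,0.7,0.7,0.7,0.7]}'
python3 -m crank '{"slide":[[0.8,0,0.6],[1.6,0,1.1],[2.4,0,1.7]],"rotation":[[0,0,0],[0,0,0],[0,0,0]],"grip":[0.7,0.7,0.7]}'
```

```text
time: 6.0
position: [0.5156, -0.2283, 0.0399]
eef_rot: [-0.06, 0.934, 0.192, 0.295]
ft_force: [-3.0, -2.5, 2.6]
opening: 0.0597
time: 6.3
position: [0.5182, -0.227, 0.0399]
eef_rot: [-0.06, 0.934, 0.192, 0.295]
ft_force: [-2.5, -1.2, 2.0]
opening: 0.0597
```

```bash
python3 -m crank '{"slide":[[0.8,0,0.6],[1.6,0,1.1]],"rotation":[[0,0,0],[0,0,0]],"grip":[0.7,0.7]}'
python3 -m crank '{"slide":[[0.8,0,0.6],[1.6,0,1.1]],"rotation":[[0,0,0],[0,0,0]],"grip":[0.7,0.7]}'
python3 - <<'E'
from h import *
print(instop(cur()[1]))
E
```

```text
time: 6.5
position: [0.519, -0.2268, 0.0398]
eef_rot: [-0.06, 0.935, 0.192, 0.294]
ft_force: [-22.2, -9.2, 11.8]
opening: 0.0597
time: 6.7
position: [0.5193, -0.2267, 0.0397]
eef_rot: [-0.059, 0.935, 0.192, 0.293]
ft_force: [-40.7, -16.8, 21.6]
opening: 0.0599
[-0.10324337  0.00208229  0.03970605]
```

```bash
python3 -m crank '{"slide":[[-3,0,-2],[-8,0,-6],[-16,0,-11.5],[-25,0,-17.5],[2,0,-56],[29.5,0,-95.3],[29.5,0,-95.3]],"rotation":[[0,0,0],[0,0,0],[0,0,0],[0,0,0],[0,0,0],[0,0,0],[0,0,0]],"grip":[0.7,0.7,0.7,0.7,0.7,0.7,0.7]}'
python3 - <<'E'
from h import *
b=snap('side')
print(instop(cur()[1]))
cv2.imwrite('pics/crop5.png',cv2.resize(b['color'][145:295,190:390,::-1],None,fx=4,fy=4,interpolation=2))
E
```

```text
time: 7.4
position: [0.4941, -0.2388, 0.1395]
eef_rot: [-0.058, 0.934, 0.192, 0.296]
ft_force: [-0.5, -0.2, 0.4]
opening: 0.0599
[-0.13133413  0.00152501  0.13738936]
```

View pics/crop5.png

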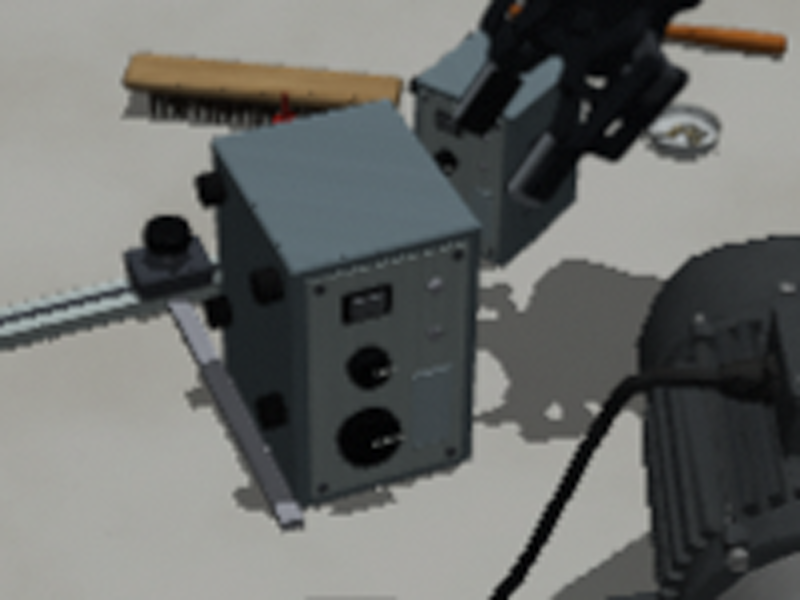

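```bash
python3 -m crank '{"slide":[[4.9,0,3.4],[9.8,0,6.9],[14.7,0,10.3],[18.8,0,13.2],[21.3,0,14.9],[24.3,0,15.8],[29.3,0,15.7],[34,0,15.9],[38.7,0,16.2],[43.5,0,16.4],[48.2,0,16.7],[51.4,0,17.3],[55.6,0,18.2],[59.9,0,19.1],[64.1,0,20.1],[68.3,0,21],[72.5,0,22],[76.6,0,23.1],[79.6,0,24]],"rotation":[[0,0,0],[0,0,0],[0,0,0],[0,0,0],[0,0,0],[0,0,0],[0,0,0],[0,0,0],[0,0,0],[0,0,0],[0,0,0],[0,0,0],[0,0,0],[0,0,0],[0,0,0],[0,0,0],[0,0,0],[0,0,0],[0,0,0]],"grip":[0.7,0.7,0.7,0.7,0.7,0.7,0.7,0.7,0.7,0.7,0.7,0.7,0.7,0.7,0.7,0.7,0.7,0.7,0.7]}'
python3 - <<'E'
from h import *
b=snap('side')
print(instop(cur()[1]))
cv2.imwrite('pics/crop6.png',cv2.resize(b['color'][130:295,170:390,::-1],None,fx=3,fy=3,interpolation=2))
E
```

```text
time: 9.35
position: [0.5665, -0.2061, 0.1609]
eef_rot: [-0.06, 0.934, 0.192, 0.295]
ft_force: [-0.3, -0.2, 1.0]
opening: 0.0597
[-0.05147042  0.00227344  0.1611067 ]
```

View pics/crop6.png

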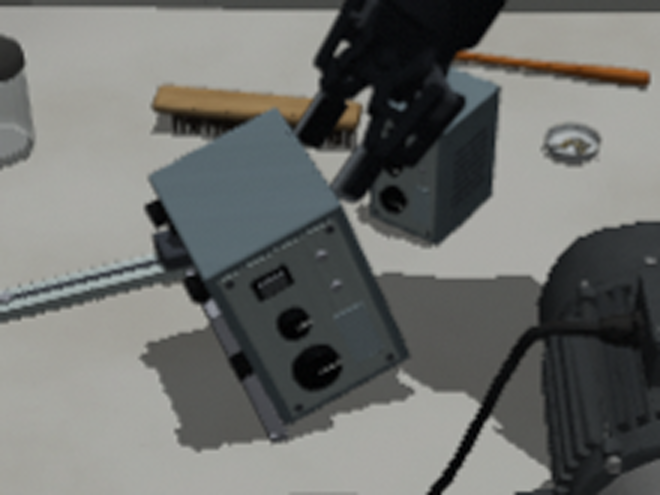

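```bash
python3 -m crank '{"slide":[[3.8,0,1.6],[7.6,0,3.2],[11.4,0,4.8],[15.2,0,6.4],[19,0,8],[22.7,0,9.6],[26.4,0,11.2],[29.7,0,13.3],[33,0,15.4],[36.4,0,17.6],[39.8,0,19.8],[43.2,0,22],[46.6,0,24.1],[46.6,0,24.1],[46.6,0,24.1],[46.6,0,24.1],[46.6,0,24.1]],"rotation":[[0,0,0],[0,0,0],[0,0,0],[0,0,0],[0,0,0],[0,0,0],[0,0,0],[0,0,0],[0,0,0],[0,0,0],[0,0,0],[0,0,0],[0,0,0],[0,0,0],[0,0,0],[0,0,0],[0,0,0]],"grip":[0.7,0.7,0.7,0.7,0.7,0.7,0.7,0.7,0.7,0.7,0.7,0.7,0.7,0.7,0.7,0.7,0.7]}'
python3 -m crank '{"slide":[[-20,0,-29],[-40,0,-57],[-60,0,-86],[-60,0,-86],[-60,0,-86]],"rotation":[[0,0,0],[0,0,0],[0,0,0],[0,0,0],[0,0,0]],"grip":[0.7,0.7,0.7,0.7,0.7]}'
python3 - <<'E'
from h import *
b=snap('side')
print(instop(cur()[1]))
cv2.imwrite('pics/crop7.png',cv2.resize(b['color'][145:295,160:360,::-1],None,fx=4,fy=4,interpolation=2))
E
```

```text
time: 11.1
position: [0.6139, -0.1859, 0.1679]
eef_rot: [-0.06, 0.934, 0.192, 0.295]
ft_force: [0.6, 0.2, -0.0]
opening: 0.0595
time: 11.6
position: [0.5234, -0.2253, 0.2044]
eef_rot: [-0.06, 0.934, 0.191, 0.295]
ft_force: [0.5, -0.4, -0.4]
opening: 0.0599
[-0.09843054  0.00202464  0.20397259]
```

View pics/crop7.png

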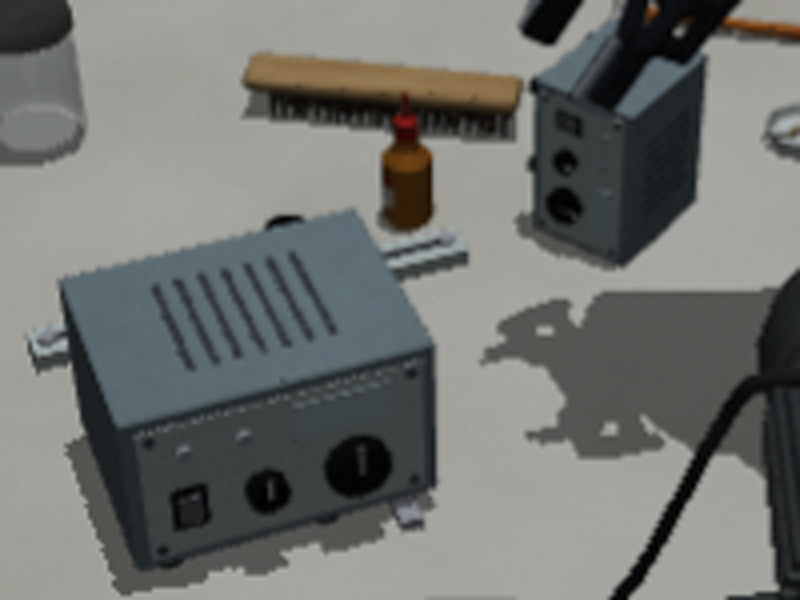

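```bash
python3 - <<'E'
from h import *
np.set_printoptions(precision=4,suppress=True)
s=snap('side')
P=np.array([instop(onz(s,[160+x/4-.375,145+y/4-.375],.112)) for x,y in((60,282),(352,210),(433,347),(118,430))])
print(P,P.mean(0)); e=P[0]-P[1]+P[3]-P[2]; print('yaw',np.arctan2(e[1],e[0]))
for t in('oil_bottle','screw_jar'):
    for m in finder.masks_of('side',t)[:2]:
        ys,xs=np.nonzero(m['pixels']); print(t,m['score'],onz(s,[xs.mean(),ys.max()]))
E
```

```text
[[ 0.1488 -0.053   0.112 ]
 [-0.0077 -0.0557  0.112 ]
 [-0.0085  0.0637  0.112 ]
 [ 0.1482  0.0648  0.112 ]] [0.0702 0.005  0.112 ]
yaw 0.011783866193829458
oil_bottle 0.75 [ 0.611  -0.3753  0.    ]
screw_jar 0.63 [0.5913 0.051  0.    ]
```

Flat, square to about 0.01 rad, about 5 mm off centre, and the gripper is clear.

```bash
python3 - <<'E'
from h import *
print(monitor.sense()['ft_force']); print(finish_job())
E
```

```text
[ 0.43389524  0.75627467 -0.09686496]
the job is handed in; nothing more can be done
None
```

The case now lies flat on its feet over the cross arm, and the job is handed in at about 12 s of the 53 s allowed.

I pushed it upright and low with the gripper leaned back 35°, correcting its sideways offset and turn on the way. It met the arm at about 10 mm/s. I then pushed high until it tipped over, and backed the gripper clear.

- **Position:** the last picture puts the case about 0.01 rad off square to the rail and about 5 mm off centre.
- **Bottle and jar:** their measured positions changed by at most 4 mm, which is within my measuring error.
- **Robot clear:** the wrist force reads about zero and the gripper is well away from the case. I did not take a second picture just to confirm that the case is still.
- **Force at the stop:** after first contact I pressed one step more than needed, so the fingertips' push on the case rose to about 49 N before I backed off. That is well below the 120 N wrist limit, and the push went through the fingertips rather than the gripper's body. The cross arm looked unmoved in the picture after that.

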